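Hang the spare tape roll beside its twin on the bench hook

TASK

A narrow roll of tape already hangs on the arm of the bench hook. Take the second, identical narrow roll from the grey rest it stands in and hang it on the same arm, in front of the first, so that it hangs free by its bore behind the upturned tip. Do not push the first roll along the arm or knock it off, and leave the wide white label roll in its rest.

Things in the scene. Friction and masses are not known exactly. Their poses are not given: they have to be found in the camera images.
- hook_stand: Fixed steel bench hook: base plate 140 x 80 x 10 mm, post 16 mm thick (collar 21) to z = 134 mm. Origin: foot of the post, on the worktop; z up; -x is the way the arm points (toward the robot and up to 35 degrees to its left). Arm: level round bar 8 mm thick, axis at y = 0, z = 125 mm, from the post to x = -148 mm. A roll hanging on it has its centre 14.5 mm below the arm's axis, at z = 110.5 mm.
- hook_tip (a point): Centre of the 10 mm black ball that ends the arm's short upturned tip, 154 mm in front of the post's axis and 5 mm above the arm's axis; the ball's top is 135 mm above the worktop.
- spare_center (a point): Centre of the roll to hang: tape roll, 68 mm outside, bore 40 mm (37 usable), 19 mm wide, 0.08 to 0.16 kg. It stands on its rim in a fixed grey trough (88 x 31 mm, 26 mm high), centre 40 mm above the worktop, top 74 mm. z axis: the roll's axis, level, within 20 degrees of world x. Pinch the two flat faces from above, tips at most 12 mm below its top, to clear the hook arm.
- hung_center (a point): Centre of the loose roll that already hangs on the arm, same size and make as the other (68 mm outside, 40 mm bore, 19 mm wide). z axis: its axis, along the arm. Its centre is 22 to 30 mm in front of the post's axis; the arm is free from there to the tip.
- white_center (a point): Centre of a bystander: wide white label roll, 72 mm outside, 40 mm wide, loose, standing on its rim in a similar but wider fixed grey trough (88 x 52 mm), centre 42 mm above the worktop. z axis: its axis. Either trough may be to the left or the right of the hook.

How it is judged:
By the outcome, as a careful person would: the job done as asked, in the order asked, and still so for the second after the job is handed in, with the robot touching nothing.
It also fails if it takes over 37 s, if anything falls off the work surface, if the arm or the gripper's body presses on something with over 40 N, if the wrist force passes 120 N, or if a joint passes its speed limit or range.

ROBOT

A 6-joint arm with a two-finger parallel gripper is mounted at the origin on a cart in front of the work surface, level with it; the furniture and walls round the work are solid. World frame = base frame: x ahead of the robot, y to its left, z up, the work surface at z = 0. Lengths are in m, angles in rad, forces in N, time in s.
With the tool pointing down it reaches from about 0.375 to 0.75 m from the base axis. Payload 9 kg.
Tool frame: the origin (TCP) lies midway between the tips of the shut fingers; the grasp point (between the pads) lies 19 mm behind it; z points along the fingers, y is the line along which they close (so a half turn about z gives the same grasp; the last joint's range is limited). The gripper opens to 85 mm and grips with 20 to 120 N. Pads are 22 mm wide; open, the fingers measure 114 mm over their backs; the gripper's body (76 mm by 85 mm) begins 54 mm behind the grasp point. The pads swing forward as they close: fully open they stand 13 mm farther back than shut.
Start: joints at [-1.424, 0.104, 0.097, 1.564, 0, 1.353], TCP at [0.214, -0.561, 0.231] pointing down, gripper open.
Joint ranges: [-2.99, 2.99], [-0.84, 1.86], [-1.1, 1.16], [-1.84, 2.11], [-1.51, 1.56], [-3.14, 3.14]. Speed limits (rad/s): [2.22, 2.22, 2.57, 3.14, 3.14, 3.14].

INTERFACE

Orientations are given as a 3x3 rotation matrix whose columns are the frame's x, y, z axes.
In Python, from rig import arm, vision gives the robot as it stands.
- The arm moves only by the shell command python3 -m pendant 'ROWS'. ROWS is text: rows parted by semicolons, each of 7 numbers parted by spaces: the finger opening in cm, from 0 to 8.54, then the shift along the tool's x, y, z in cm, then the turn, a rotation vector about the tool's x, y, z in rad. A call has 1 to 5 rows; each row shifts and turns the commanded pose from where the row before left it, along the tool's axes as they then stand; what a row does not reach is not made up. A row lasts 1/12 s, in which the tool goes at most 41.7 mm and 7.16 degrees, less where a joint would pass 70% of its speed; a pose out of reach is approached as far as the arm can. A call is refused whole if a number of a shift passes 4.17 or a number of a turn 0.125, either way. A call with a gripper value outside its range is refused whole. The fingers move at their own pace and stop on an object; the grip force is fixed at half the most. Time passes only in rows, so rows that do not move let the fingers close. It gives the time, the measured TCP pose, the force, the opening and the grip force at its end, in the units of the state.
- arm.state(): the state, without advancing time (a new reading comes with each control period).
- vision.camera(name): name is "side" or "top"; returns a dict with "frame" (384x512x3 uint8, red, green, blue), "z_map" (384x512 float32, m along the optical axis (not along the pixel's ray), 0 where there is no reading), "vertical_fov" (degrees; the focal length in pixels is half the picture's height over the tangent of half this angle, whatever the lens; pixels are square), "cx", "cy" (the principal point, pixels), "world_from_camera" (4x4, takes a point from camera to world coordinates). Camera axes: x right, y down, z forward; pixel columns grow to the right and rows downward; lengths in m; the calibration is good to about 2 mm. A picture is of the moment at which its call begins.
- arm.sign_off(): hands the job in; it is judged then, once.
The state is a dict: "time_s": time; "qpos": joint angles; "qd": joint speeds; "tau": joint torques, N m; "eef_pos": TCP position; "ee_rot": TCP orientation; "force": force on the tool from outside, world axes, zero at the start; "torque": the same for the moment, N m; "opening": opening from 0.0 (shut) to 1.0 (fully open); "finger_force": force on a finger pad.
Only numpy, scipy, OpenCV 4.12 (cv2) and the standard library are available. Lean on these libraries where they do the work, as an engineer would, in place of code of your own. Each camera call takes 0.05 s, during which the arm holds its last target. There are 200 camera calls.

## Working session

There is one attempt and no reset: what is moved stays moved. The work goes in short steps, Python scripts to look and compute and a shell command to move; the robot and the scene stay as the last step left them, time stands still between calls to the robot, and variables do not carry over. Pictures are saved under pics/ and viewed, at most 10 in all, crops included, and the job is handed in when it is done.

```bash
mkdir -p pics
cat > h.py <<'E'
import numpy as np, cv2
from rig import arm, vision
def cam(n):
    c=vision.camera(n); f=192/np.tan(np.radians(c["vertical_fov"]/2)); c["f"]=f
    z=c["z_map"]; v,u=np.mgrid[:384,:512]
    P=np.stack([(u-c["cx"])/f*z,(v-c["cy"])/f*z,z,np.ones_like(z)],-1)@c["world_from_camera"].T
    c["P"]=P[...,:3]; c["P"][z==0]=np.nan
    return c
def save(c,name,box=None,s=1.5):
    im=c["frame"][...,::-1]
    if box: im=im[box[1]:box[3],box[0]:box[2]]
    cv2.imwrite("pics/"+name,cv2.resize(im,None,fx=s,fy=s,interpolation=cv2.INTER_CUBIC))
E
python3 - <<'E'
from h import *
s=arm.state(); print(s)
a=cam("top");b=cam("side")
im=np.vstack([a["frame"],b["frame"]])[...,::-1]
cv2.imwrite("pics/a.png",np.hstack([cv2.resize(a["frame"],(400,300)),cv2.resize(b["frame"],(400,300))])[...,::-1])
for c in(a,b): print(c["f"],c["cx"],c["cy"],c["world_from_camera"].round(3))
P=a["P"]
E
```

```text
{'time_s': 0.0, 'qpos': array([-1.42368588e+00,  1.04720732e-01,  9.64738514e-02,  1.56388594e+00,
        1.39658195e-05,  1.35308240e+00]), 'qd': array([-0.00018961, -0.00033029, -0.00059333, -0.00182363, -0.00127868,
       -0.00109879]), 'tau': array([-2.69647746e-03, -5.56940031e+01,  5.03640103e+01,  1.74580183e-02,
       -3.93408336e-04, -9.17374081e-06]), 'eef_pos': array([ 0.21402747, -0.56018037,  0.23051229]), 'ee_rot': array([[ 9.34186465e-01,  3.56785112e-01, -1.82088205e-04],
       [ 3.56785030e-01, -9.34185575e-01,  1.32410086e-03],
       [ 3.02315300e-04, -1.30192345e-03, -9.99999107e-01]]), 'force': array([ 0.10631173,  0.27637671, -0.16380813]), 'torque': array([ 0.00768091, -0.02163579, -0.01206421]), 'finger_force': 0.0, 'opening': 0.9988375299528539}
409.9433603097459 248.95118360589353 190.67038393661082 [[-0.016 -0.999  0.041  0.441]
 [-1.     0.016  0.005  0.143]
 [-0.005 -0.041 -0.999  0.968]
 [ 0.     0.     0.     1.   ]]
434.631622675577 253.60136670831915 195.41798043678045 [[-0.903 -0.214  0.374  0.17 ]
 [-0.43   0.496 -0.755  0.786]
 [-0.024 -0.842 -0.54   0.565]
 [ 0.     0.     0.     1.   ]]
```

View pics/a.png

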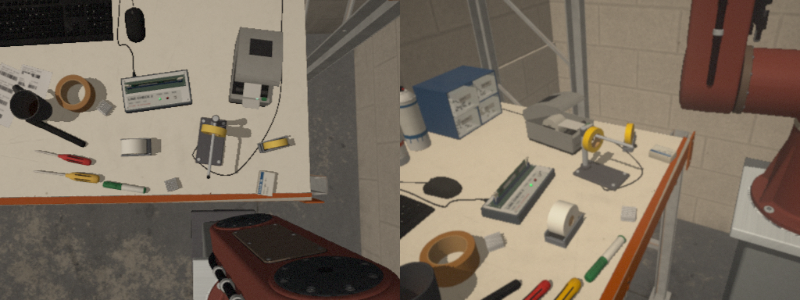

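Run:
```python
from h import *
a=cam("top")
P=a["P"];z=P[...,2]
m=((z>0.03)&(P[...,0]>0.2)&(P[...,0]<0.85)).astype(np.uint8)
n,l,st,_=cv2.connectedComponentsWithStats(m)
for i in range(1,n):
    if st[i,4]<60: continue
    k=l==i; print(i,st[i],"mean",P[k].mean(0).round(3),"min",P[k].min(0).round(3),"max",P[k].max(0).round(3))
```

```text
1 [ 402    0  110   87 4247] mean [ 0.742 -0.23   0.234] min [ 0.713 -0.25   0.03 ] max [ 0.821 -0.208  0.424]
5 [ 293   34   69  106 5471] mean [ 0.695 -0.021  0.123] min [ 0.586 -0.094  0.03 ] max [0.808 0.046 0.156]
10 [ 154   90   91   53 3258] mean [0.654 0.26  0.036] min [0.595 0.156 0.03 ] max [0.713 0.364 0.072]
11 [  70   95   48   47 1088] mean [0.65  0.498 0.046] min [0.599 0.448 0.03 ] max [0.703 0.552 0.054]
13 [  12  108   51   46 1475] mean [0.611 0.616 0.076] min [0.566 0.567 0.03 ] max [0.67  0.654 0.109]
26 [257 147  33  82 711] mean [0.506 0.1   0.13 ] min [0.399 0.063 0.038] max [0.564 0.13  0.147]
28 [155 177  32  20 595] mean [0.489 0.319 0.069] min [0.469 0.289 0.03 ] max [0.513 0.357 0.081]
29 [336 177  32  14 268] mean [ 0.49  -0.079  0.066] min [ 0.477 -0.116  0.031] max [ 0.505 -0.051  0.076]
30 [  266   273   246   111 19632] mean [0.315 0.036 0.55 ] min [ 0.245 -0.051  0.239] max [0.333 0.124 0.693]
```

The left half is the top view and the right half is the side view. The hook is at (213,140) with its tip toward the robot, the spare yellow roll at (275,143) and the white roll at (135,147). I'll measure the parts next.

Run:
```python
from h import *
a=cam("top");b=cam("side")
t=a["frame"][140:240,245:385];s=b["frame"][145:245,215:320]
cv2.imwrite("pics/b.png",np.vstack([cv2.resize(t,(420,300),interpolation=2),cv2.resize(s,(420,300),interpolation=2)])[...,::-1])
for n,c in(("top",a),("side",b)):
    P=c["P"];hsv=cv2.cvtColor(c["frame"],cv2.COLOR_RGB2HSV)
    y=cv2.inRange(hsv,(18,110,90),(34,255,255))>0
    near=(abs(P[...,0]-.5)<.13)&(P[...,1]<.2)&(P[...,1]>-.14)
    for nm,k in(("spare",y&near&(P[...,1]<0)&(P[...,2]>.02)),("hung",y&near&(P[...,1]>.03)&(P[...,2]>.06)),
                ("arm",near&~y&(abs(P[...,2]-.129)<.007)&(P[...,0]<.52)&(P[...,1]>.04))):
        Q=P[k]; 
        if len(Q)<5: print(n,nm,len(Q));continue
        v,u=np.nonzero(k)
        mu=Q.mean(0);d=np.linalg.svd(Q-mu,full_matrices=False)[2]
        print(n,nm,len(Q),"uv",u.min(),u.max(),v.min(),v.max(),mu.round(4),np.percentile(Q,2,0).round(3),np.percentile(Q,98,0).round(3),d[0].round(3),d[2].round(3))
```

```text
top spare 266 uv 337 367 177 190 [ 0.4905 -0.0802  0.0656] [ 0.479 -0.114  0.041] [ 0.502 -0.052  0.076] [-0.174  0.973 -0.149] [-0.982 -0.161  0.095]
top hung 365 uv 257 289 159 175 [0.5239 0.0971 0.1321] [0.51  0.066 0.09 ] [0.539 0.127 0.145] [-0.241 -0.97   0.037] [-0.95   0.243  0.194]
top arm 230 uv 264 274 171 228 [0.4568 0.1063 0.128 ] [0.401 0.097 0.124] [0.513 0.116 0.133] [-0.99   0.139  0.018] [ 0.007  0.173 -0.985]
side spare 265 uv 241 299 157 183 [ 0.4877 -0.0662  0.0538] [ 0.477 -0.103  0.024] [ 0.5   -0.048  0.075] [-0.023  0.851 -0.524] [-0.796  0.301  0.525]
side hung 538 uv 233 260 162 194 [0.5231 0.11   0.1197] [0.51  0.074 0.082] [0.542 0.131 0.145] [-0.097  0.061 -0.993] [-0.925  0.364  0.112]
side arm 240 uv 247 303 167 189 [0.4563 0.1099 0.1278] [0.399 0.096 0.123] [0.516 0.12  0.134] [-0.988  0.152  0.018] [-0.038 -0.128 -0.991]
```

View pics/b.png

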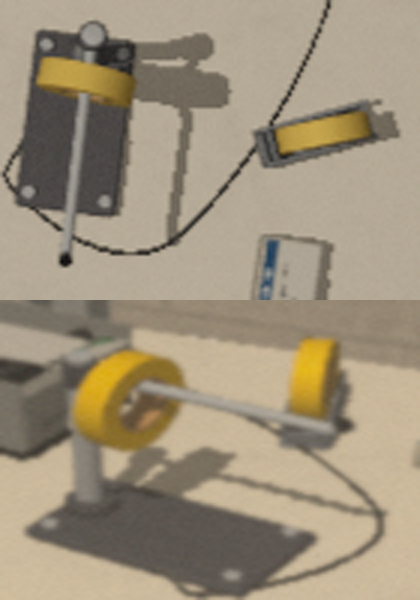

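The crop shows the arm clear from the hung roll to the black ball, which sits at top-view pixel (267,226). The spare roll is at about (352,184), tilted in its trough, and nothing blocks it from above.

Run:
```python
from h import *
def ray(c,u,v,z):
    M=c["world_from_camera"];d=M[:3,:3]@[(u-c["cx"])/c["f"],(v-c["cy"])/c["f"],1];o=M[:3,3]
    return o+d*(z-o[2])/d[2]
for n in("top","side"):
    c=cam(n);P=c["P"];hsv=cv2.cvtColor(c["frame"],cv2.COLOR_RGB2HSV)
    y=cv2.inRange(hsv,(18,110,90),(34,255,255))>0
    near=(abs(P[...,0]-.5)<.13)&(P[...,1]<.2)&(P[...,1]>-.14)
    for nm,k in(("spare",y&near&(P[...,1]<0)&(P[...,2]>.064)),("hung",y&near&(P[...,1]>.03)&(P[...,2]>.134))):
        v,u=np.nonzero(k); r=cv2.minAreaRect(np.c_[u,v].astype(np.float32))
        zc=.071 if nm=="spare" else .142
        bp=np.array([ray(c,*q,zc) for q in cv2.boxPoints(r)]); e=np.diff(bp[:3],axis=0)
        w=e[np.argmin(np.linalg.norm(e,axis=1))]; l=e[np.argmax(np.linalg.norm(e,axis=1))]
        print(n,nm,len(u),"box",bp.mean(0).round(4),"mean",P[k].mean(0).round(4),"long",l.round(4),np.degrees(np.arctan2(-l[0],l[1])),"w",w.round(4),"zmax",np.percentile(P[k][:,2],95).round(4))
    g=hsv[...,2]<60; roi=np.zeros_like(g)
    if n=="top": roi[221:232,261:272]=1
    else: roi[180:196,295:308]=1
    v,u=np.nonzero(g&roi); print(n,"tip px",u.mean(),v.mean(),len(u),ray(c,u.mean(),v.mean(),.130).round(4), np.nanmedian(P[g&roi],0).round(4))
    k=(abs(P[...,2]-.129)<.006)&~y&(P[...,0]<.5)&(P[...,0]>.405)&(abs(P[...,1]-.105)<.02)
    v,u=np.nonzero(k)
    Q=np.array([ray(c,a,b,.127) for a,b in zip(u,v)]); p=np.polyfit(Q[:,0],Q[:,1],1);print("arm slope",p, "y at .42,.5",np.polyval(p,[.42,.5]))
```

```text
top spare 182 box [ 0.4911 -0.0835  0.071 ] mean [ 0.4912 -0.0838  0.0707] long [ 0.0088 -0.0482  0.    ] -169.61069318879282 w [-0.0186 -0.0032  0.    ] zmax 0.075
top hung 228 box [0.525  0.0967 0.142 ] mean [0.5252 0.0963 0.1407] long [-0.0115 -0.0479  0.    ] 166.46645670353718 w [ 0.0195 -0.0047  0.    ] zmax 0.1451
top tip px 266.3333333333333 226.25 12 [0.4023 0.1129 0.13  ] [0.4029 0.1136 0.1336]
arm slope [-0.14157499  0.17092375] y at .42,.5 [0.11146226 0.10013626]
side spare 90 box [ 0.4883 -0.0729  0.071 ] mean [ 0.489  -0.0737  0.0709] long [ 0.0154 -0.0501  0.    ] -162.9154827824631 w [-0.0231 -0.0012  0.    ] zmax 0.0749
side hung 164 box [0.5233 0.1055 0.142 ] mean [0.5236 0.1053 0.1404] long [-0.0152 -0.0576  0.    ] 165.22617526529064 w [-0.0243  0.0286  0.    ] zmax 0.1452
side tip px nan nan 0 [nan nan nan] [nan nan nan]
arm slope [-0.14340386  0.17484778] y at .42,.5 [0.11461816 0.10314585]<stdin>:18: RuntimeWarning: Mean of empty slice.
  ret = ret.dtype.type(ret / rcount)
  return np.nanmean(a, axis, out=out, keepdims=keepdims)
```

```bash
R='8.54 3.06 -2.47 0 0 0 0'; python3 -m pendant '8.54 3.06 -2.47 0 0 0 0; 8.54 3.06 -2.47 0 0 0 0; 8.54 3.06 -2.47 0 0 0 0; 8.54 3.06 -2.47 0 0 0 0; 8.54 3.06 -2.47 0 0 0 0'
python3 -m pendant '8.54 3.06 -2.47 0 0 0 0; 8.54 3.06 -2.47 0 0 0 0; 8.54 3.06 -2.47 0 0 0 0; 8.54 3.06 -2.47 0 0 0 0; 8.54 3.06 -2.47 0 0 0 0'
python3 -m pendant '8.54 3.06 -2.47 0 0 0 0; 8.54 3.06 -2.47 0 0 0 0; 8.54 3.06 -2.47 0 0 0 0; 8.54 3.06 -2.47 0 0 0 0; 8.54 0 0 0 0 0 -0.115'
python3 -m pendant '8.54 0 0 0 0 0 -0.115; 8.54 0 0 0 0 0 -0.115; 8.54 0 0 0 0 0 -0.115; 8.54 0 0 0 0 0 -0.115; 8.54 0 0 0 0 0 -0.115'
python3 -m pendant '8.54 0 0 0 0 0 -0.115; 8.54 0 0 0 0 0 -0.115; 8.54 0 0 0 0 0 -0.115; 8.54 0 0 0 0 0 -0.115; 8.54 0 0 0 0 0 -0.115'
python3 -m pendant '8.54 0 0 0 0 0 -0.115; 8.54 0 0 0 0 0 0'
```

```text
time_s: 0.77
eef_pos: [0.3134, -0.389, 0.2313]
ee_rot: [[0.934, 0.356, 0.0], [0.356, -0.934, -0.0], [0.0, 0.0, -1.0]]
force: [0.8, 0.3, -0.2]
opening: 0.998
finger_force: 0.0
time_s: 1.18
eef_pos: [0.4124, -0.2189, 0.2315]
ee_rot: [[0.934, 0.357, 0.001], [0.357, -0.934, -0.001], [0.0, 0.001, -1.0]]
force: [0.3, -1.0, -0.2]
opening: 0.999
finger_force: 0.0
time_s: 1.6
eef_pos: [0.4929, -0.0792, 0.2314]
ee_rot: [[0.888, 0.46, 0.001], [0.46, -0.888, 0.001], [0.002, -0.001, -1.0]]
force: [0.2, -0.6, -0.3]
opening: 1.002
finger_force: 0.0
time_s: 2.02
eef_pos: [0.4909, -0.0846, 0.2313]
ee_rot: [[0.488, 0.873, 0.0], [0.873, -0.488, -0.0], [-0.0, 0.0, -1.0]]
force: [0.3, -0.2, 0.3]
opening: 0.998
finger_force: 0.0
time_s: 2.43
eef_pos: [0.4909, -0.0847, 0.2313]
ee_rot: [[-0.065, 0.998, 0.0], [0.998, 0.065, -0.0], [-0.0, 0.0, -1.0]]
force: [0.6, -0.1, -0.0]
opening: 0.998
finger_force: 0.0
time_s: 2.6
eef_pos: [0.4909, -0.0847, 0.2313]
ee_rot: [[-0.178, 0.984, 0.0], [0.984, 0.178, -0.0], [-0.0, 0.0, -1.0]]
force: [0.4, 0.3, -0.3]
opening: 0.999
finger_force: 0.0
```

```bash
python3 -m pendant '8.54 0.1 0 3.6 0 0 0; 8.54 0 0 3.6 0 0 0; 8.54 0 0 3.6 0 0 0; 8.54 0 0 3.5 0 0 0; 8.54 0 0 2.6 0 0 0'
python3 -m pendant '5 0 0 0 0 0 0;3 0 0 0 0 0 0;1 0 0 0 0 0 0;1 0 0 0 0 0 0;1 0 0 0 0 0 0'
python3 -m pendant '1 0 0 0 0 0 0;1 0 0 0 0 0 0;1 0 0 0 0 0 0;1 0 0 0 0 0 0;1 0 0 0 0 0 0'
python3 - <<'E'
from h import *
a=cam("side");b=cam("top");cv2.imwrite("pics/c.png",np.hstack([cv2.resize(a["frame"][110:230,200:320],(390,390),interpolation=2),cv2.resize(b["frame"][130:250,250:370],(390,390),interpolation=2)])[...,::-1])
E
```

```text
time_s: 3.02
eef_pos: [0.4895, -0.0831, 0.0593]
ee_rot: [[-0.169, 0.986, -0.002], [0.986, 0.169, 0.001], [0.001, -0.002, -1.0]]
force: [-0.2, 0.1, 0.8]
opening: 1.002
finger_force: 0.0
time_s: 3.43
eef_pos: [0.4921, -0.0843, 0.0645]
ee_rot: [[-0.172, 0.985, 0.003], [0.985, 0.172, -0.001], [-0.002, 0.003, -1.0]]
force: [0.3, 0.1, 0.5]
opening: 0.304
finger_force: 0.0
time_s: 3.85
eef_pos: [0.4919, -0.0842, 0.0643]
ee_rot: [[-0.173, 0.985, 0.003], [0.985, 0.173, -0.001], [-0.002, 0.002, -1.0]]
force: [-1.7, 0.6, 7.2]
opening: 0.197
finger_force: 59.3
```

View pics/c.png

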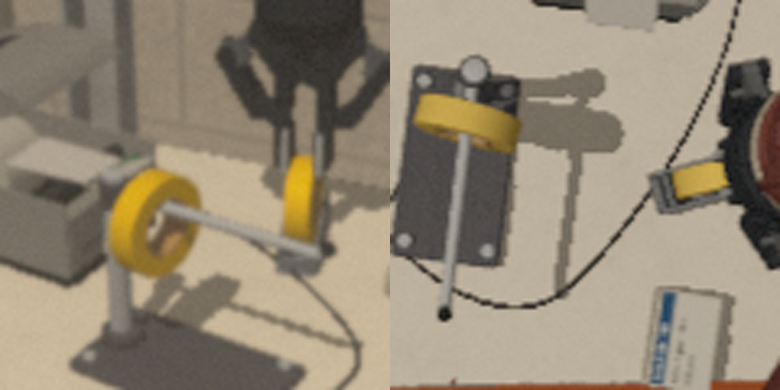

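The spare is pinched near its top, at about (300,170) in the left panel, and the hung roll hasn't moved. I'll lift it, turn it, and carry it to a point in front of the tip.

```bash
python3 -m pendant '1 0 0 -1.5 0 0 0;1 0 0 -3 0 0 0;1 0 0 -3.5 0 0 0;1 0 0 -3.5 0 0 0;1 0 0 -2.5 0 0 0'
python3 -m pendant '1 0 0 -1.1 0 0 0;1 0 0 0 0 0 0.08;1 0 0 0 0 0 0.08;1 0 0 0 0 0 0.08;1 0 0 0 0 0 0.076'
python3 -m pendant '1 1 -0.8 0 0 0 0;1 2 -1.53 0 0 0 0;1 2.3 -1.74 0 0 0 0;1 2.3 -1.74 0 0 0 0;1 2.3 -1.74 0 0 0 0'
python3 -m pendant '1 2.3 -1.74 0 0 0 0;1 2.3 -1.74 0 0 0 0;1 2 -1.5 0 0 0 0;1 1.5 -1.1 0 0 0 0;1 0.56 -0.4 0 0 0 0'
python3 -m pendant '1 0 0 0 0 0 0;1 0 0 0 0 0 0'
python3 - <<'E'
from h import *
print(arm.state()["qpos"].round(3))
a=cam("side");b=cam("top");cv2.imwrite("pics/d.png",np.hstack([cv2.resize(a["frame"][110:230,220:340],(390,390),interpolation=2),cv2.resize(b["frame"][150:270,210:330],(390,390),interpolation=2)])[...,::-1])
E
```

```text
time_s: 4.37
eef_pos: [0.4914, -0.0839, 0.2062]
ee_rot: [[-0.173, 0.985, 0.003], [0.985, 0.173, -0.001], [-0.002, 0.003, -1.0]]
force: [1.1, -0.0, -1.0]
opening: 0.197
finger_force: 59.1
time_s: 4.78
eef_pos: [0.4906, -0.0836, 0.2126]
ee_rot: [[0.146, 0.989, -0.001], [0.989, -0.146, 0.0], [0.0, -0.001, -1.0]]
force: [-0.1, -1.7, -2.1]
opening: 0.201
finger_force: 59.1
time_s: 5.2
eef_pos: [0.429, 0.0259, 0.2124]
ee_rot: [[0.142, 0.99, -0.001], [0.99, -0.142, 0.0], [0.0, -0.001, -1.0]]
force: [0.9, 0.5, -0.7]
opening: 0.197
finger_force: 59.0
time_s: 5.62
eef_pos: [0.3769, 0.1217, 0.2129]
ee_rot: [[0.14, 0.99, -0.0], [0.99, -0.14, 0.0], [0.0, -0.001, -1.0]]
force: [1.0, -0.2, -1.5]
opening: 0.197
finger_force: 59.0
time_s: 5.78
eef_pos: [0.3783, 0.1196, 0.213]
ee_rot: [[0.141, 0.99, -0.0], [0.99, -0.141, -0.0], [-0.0, 0.0, -1.0]]
force: [0.6, -0.5, -1.1]
opening: 0.196
finger_force: 59.0
[-0.026 -0.539 -0.495  1.614 -0.     1.686]
```

View pics/d.png

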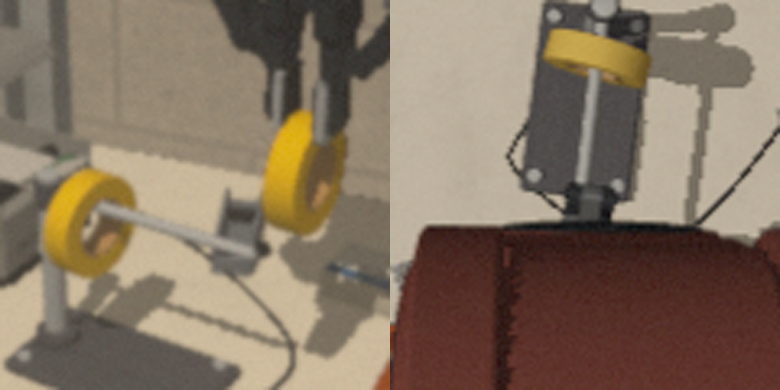

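The spare hangs squarely from the fingers, in front of and above the tip, with its bore lined up along the arm. I'll lower it to threading height and measure it against the tip.

```bash
python3 -m pendant '1 -0.2 0 1 0 0 0;1 0 0 2 0 0 0;1 0 0 2 0 0 0;1 0 0 1 0 0 0;1 0 0 0 0 0 0'
python3 - <<'E'
from h import *
a=cam("side");P=a["P"];hsv=cv2.cvtColor(a["frame"],cv2.COLOR_RGB2HSV)
y=cv2.inRange(hsv,(18,110,80),(34,255,255))>0
k=y&(P[...,0]<.43)&(P[...,0]>.34)&(P[...,1]>.05)&(P[...,1]<.18)&(P[...,2]>.06)
k=cv2.morphologyEx(k.astype(np.uint8),cv2.MORPH_OPEN,np.ones((2,2)))>0
Q=P[k];ax=np.array([-.99,.141,0]);lat=np.array([.141,.99,0])
tip=np.array([.4025,.113,.13])
C=np.c_[(Q-tip)@ax,(Q-tip)@lat,Q[:,2]]
print(len(Q),np.percentile(C,[1,3,50,97,99],axis=0).round(4))
# rim points: fit circle (lat,z) to outermost points, radius 34 known
from scipy.optimize import least_squares
f=lambda p,D:np.hypot(D[:,0]-p[0],D[:,1]-p[1])-.034
D=C[:,1:]; 
r=least_squares(f,[0,.13],args=(D,),loss="soft_l1",f_scale=.001);print(r.x,np.median(abs(r.fun)))
v,u=np.nonzero(k);print(u.min(),u.max(),v.min(),v.max())
cv2.imwrite("pics/e.png",cv2.resize(a["frame"][130:230,220:340],(600,500),interpolation=2)[...,::-1])
E
```

```text
time_s: 6.3
eef_pos: [0.3766, 0.1174, 0.1505]
ee_rot: [[0.143, 0.99, -0.004], [0.99, -0.143, -0.0], [-0.001, -0.004, -1.0]]
force: [-0.5, 0.0, -1.6]
opening: 0.196
finger_force: 59.0
540 [[nan nan nan]
 [nan nan nan]
 [nan nan nan]
 [nan nan nan]
 [nan nan nan]]Traceback (most recent call last):
  File "<stdin>", line 14, in <module>
    return func(*args, **kwargs)
    raise ValueError("Residuals are not finite in the initial point.")
ValueError: Residuals are not finite in the initial point.
```

```bash
cat > m.py <<'E'
from h import *
from scipy.optimize import least_squares
def held(a,lo=.34,hi=.43):
    P=a["P"];hsv=cv2.cvtColor(a["frame"],cv2.COLOR_RGB2HSV)
    y=cv2.inRange(hsv,(18,110,80),(34,255,255))>0
    k=y&(P[...,0]<hi)&(P[...,0]>lo)&(P[...,1]>.05)&(P[...,1]<.18)&(P[...,2]>.06)
    Q=P[k];ax=np.array([-.99,.141,0]);lat=np.array([.141,.99,0]);tip=np.array([.4025,.113,.13])
    C=np.c_[(Q-tip)@ax,(Q-tip)@lat,Q[:,2]]
    print(len(Q),np.percentile(C,[1,3,50,97,99],axis=0).round(4).tolist())
    D=C[(C[:,0]>np.percentile(C[:,0],10))&(C[:,0]<np.percentile(C[:,0],90))][:,1:]
    f=lambda p,D:np.hypot(D[:,0]-p[0],D[:,1]-p[1])-.034
    r=least_squares(f,[0,.13],args=(D,),loss="soft_l1",f_scale=.001);print("lat,z",r.x,np.median(abs(r.fun)))
E
python3 - <<'E'
from m import *
a=cam("side");held(a)
P=a["P"]; k=(abs(P[...,2]-.128)<.009)&(P[...,0]>.395)&(P[...,0]<.44)&(abs(P[...,1]-.112)<.02);print("arm lat",((P[k]-[.4025,.113,.13])@[.141,.99,0]).mean(),P[k].mean(0))
cv2.imwrite("pics/e.png",cv2.resize(a["frame"][130:230,220:340],(600,500),interpolation=2)[...,::-1])
E
```

```text
548 [[0.0155, -0.029, 0.0982], [0.0173, -0.0251, 0.1014], [0.0319, 0.0219, 0.1369], [0.0368, 0.0361, 0.1623], [0.0372, 0.0367, 0.1642]]
lat,z [0.00125426 0.12868326] 0.0014002517029440414
arm lat 0.005042598253418207 [0.41818607 0.11585946 0.12865965]
```

View pics/e.png

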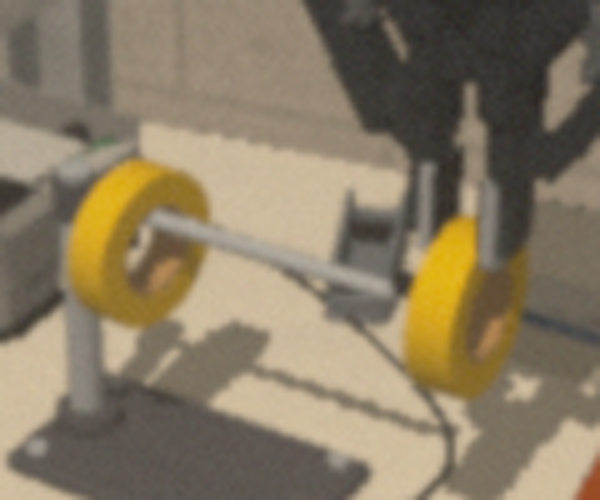

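The spare stands just in front of the tip at about (465,310), level with it and coaxial with the arm to within about 2 mm. I'll thread it on gently.

```bash
python3 -m pendant '1 0 0.5 0 0 0 0;1 0 0.8 0 0 0 0;1 0 0.9 0 0 0 0;1 0 0.9 0 0 0 0;1 0 0.9 0 0 0 0'
python3 - <<'E'
from m import *
a=cam("side");held(a,.36,.46)
cv2.imwrite("pics/f.png",cv2.resize(a["frame"][130:230,220:340],(600,500),interpolation=2)[...,::-1])
E
```

```text
time_s: 6.82
eef_pos: [0.419, 0.1121, 0.1545]
ee_rot: [[0.142, 0.99, 0.002], [0.99, -0.142, -0.0], [0.0, 0.002, -1.0]]
force: [0.2, -0.5, -0.9]
opening: 0.198
finger_force: 59.0
521 [[-0.0256, -0.0292, 0.1002], [-0.0247, -0.0261, 0.1033], [-0.0096, 0.0227, 0.1395], [-0.0053, 0.0362, 0.1646], [0.0025, 0.0365, 0.1653]]
lat,z [0.00192188 0.13110409] 0.0014932908209466036
```

View pics/f.png

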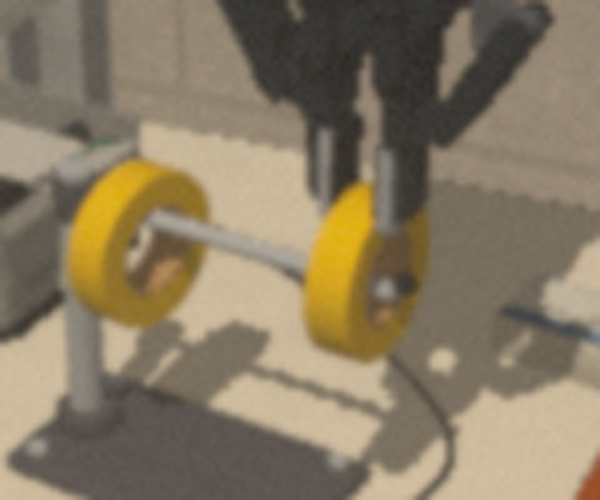

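The ball is at (400,285), showing inside the bore, so the roll is threaded and the forces are near zero. I'll move it further along the arm and then lower it.

```bash
python3 -m pendant '1 0 1 0 0 0 0;1 0 1 0 0 0 0;1 0 1 0 0 0 0;1 0 0.9 0 0 0 0;1 0 0 0 0 0 0'
python3 -m pendant '1 0 0 0.6 0 0 0;1 0 0 0.6 0 0 0;1 0 0 0.4 0 0 0;1 0 0 0.2 0 0 0;1 0 0 0 0 0 0'
python3 -c "
from m import *
held(cam('side'),.41,.50)"
```

```text
time_s: 7.28
eef_pos: [0.4576, 0.1064, 0.154]
ee_rot: [[0.142, 0.99, 0.002], [0.99, -0.142, -0.0], [-0.0, 0.002, -1.0]]
force: [0.5, 0.3, -2.0]
opening: 0.197
finger_force: 59.1
time_s: 7.7
eef_pos: [0.4555, 0.1069, 0.1351]
ee_rot: [[0.141, 0.99, -0.0], [0.99, -0.141, -0.0], [-0.0, -0.0, -1.0]]
force: [-0.8, 0.2, -0.5]
opening: 0.2
finger_force: 59.2
490 [[-0.0629, -0.0283, 0.0815], [-0.0616, -0.0231, 0.0846], [-0.0461, 0.0232, 0.1206], [-0.0419, 0.0363, 0.1453], [-0.0414, 0.037, 0.1478]]
lat,z [0.00159748 0.11190085] 0.001354453526014543
```

```bash
python3 -m pendant '1 0 0 0.1 0 0 0;1 0 0 0 0 0 0'
python3 -m pendant '2.2 0 0 0 0 0 0;2.6 0 0 0 0 0 0;3.2 0 0 0 0 0 0;4 0 0 0 0 0 0;4 0 0 0 0 0 0'
python3 -m pendant '4 0 0 0 0 0 0;4 0 0 -0.5 0 0 0;4 0 0 -1 0 0 0;4 0 0 -2 0 0 0;4 0 0 -3 0 0 0'
python3 -m pendant '4 0 0 -3 0 0 0;4 0 0 -3 0 0 0;4 0 0 0 0 0 0;4 0 0 0 0 0 0;4 0 0 0 0 0 0'
python3 - <<'E'
from m import *
a=cam("side");held(a,.41,.50);held(a,.505,.55);b=cam("top")
cv2.imwrite("pics/g.png",np.hstack([cv2.resize(a["frame"][130:230,220:320],(390,390),interpolation=2),cv2.resize(b["frame"][120:260,140:380],(400,390),interpolation=2)])[...,::-1])
E
```

```text
time_s: 7.92
eef_pos: [0.4558, 0.1068, 0.1348]
ee_rot: [[0.141, 0.99, 0.0], [0.99, -0.141, -0.0], [-0.0, 0.0, -1.0]]
force: [-3.8, 0.6, 5.3]
opening: 0.194
finger_force: 59.8
time_s: 8.33
eef_pos: [0.456, 0.1067, 0.1342]
ee_rot: [[0.142, 0.99, -0.0], [0.99, -0.142, -0.0], [-0.0, -0.0, -1.0]]
force: [0.1, 0.2, 0.0]
opening: 0.468
finger_force: 0.0
time_s: 8.75
eef_pos: [0.4549, 0.1068, 0.1988]
ee_rot: [[0.142, 0.99, -0.003], [0.99, -0.142, 0.0], [-0.0, -0.003, -1.0]]
force: [-0.5, 0.1, 1.1]
opening: 0.471
finger_force: 0.0
time_s: 9.17
eef_pos: [0.4562, 0.1067, 0.2595]
ee_rot: [[0.142, 0.99, 0.0], [0.99, -0.142, -0.0], [-0.0, 0.0, -1.0]]
force: [0.3, 1.1, -0.2]
opening: 0.469
finger_force: 0.0
542 [[-0.0621, -0.0271, 0.0822], [-0.0611, -0.022, 0.0849], [-0.0457, 0.0198, 0.1239], [-0.043, 0.0362, 0.1449], [-0.0427, 0.037, 0.1454]]
lat,z [0.00211704 0.11100629] 0.001533815873842919
556 [[-0.1404, -0.0248, 0.0798], [-0.1346, -0.0217, 0.083], [-0.1169, 0.0176, 0.1237], [-0.1092, 0.0357, 0.1444], [-0.1084, 0.0364, 0.1451]]
lat,z [0.00014709 0.11100498] 0.0024762800869178835
```

View pics/g.png

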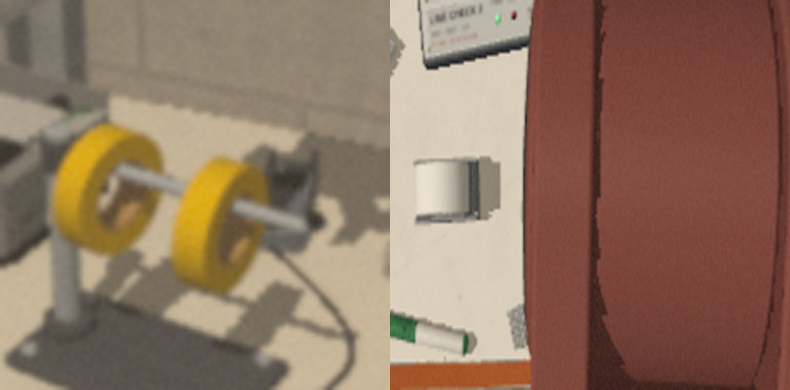

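The second roll hangs by its bore at z = 111 mm, between the first roll and the tip. The first roll is unmoved, the white roll is in its rest, and the gripper is clear above.

```bash
python3 -c "
from rig import arm
print(arm.sign_off())"
```

```text
the job is handed in; nothing more can be done
None
```

I handed the job in at about 9 s: the second roll hangs free on the arm by its bore, in front of the first and behind the tip, with the first roll unmoved and the white roll still in its rest.

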